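# Refit the tension spring of the name-plate clamp

## Robot

A 7-joint arm with a two-finger parallel gripper is mounted at the origin on a cart in front of the work surface, level with it; the furniture and walls round the work are solid. World frame = base frame: x ahead of the robot, y to its left, z up, the work surface at z = 0. Lengths are in m, angles in rad, forces in N, time in s.
With the tool pointing down it reaches from about 0.4 to 0.875 m from the base axis. Payload 19.3 kg.
Tool frame: the origin (TCP) lies at the very end of the fingers, on their centre line; the grasp point (between the pads) lies 19 mm behind it; z points along the fingers, y is the line along which they close (so a half turn about z gives the same grasp; the last joint's range is limited). The gripper opens to 85 mm and grips with 20 to 120 N. Pads are 22 mm wide; open, the fingers measure 114 mm over their backs; the gripper's body (76 mm by 85 mm) begins 54 mm behind the grasp point. The pads swing forward as they close: fully open they stand 13 mm farther back than shut.
Start: joints at [-1.301, 0.521, -0.036, 1.599, 0.021, 1.021, -0.113], TCP at [0.208, 0.589, 0.231] pointing down, gripper open.
Joint ranges: [-2.91, 2.91], [-0.3, 2.13], [-1.5, 1.42], [0.17, 2.43], [-1.26, 4.41], [0.16, 1.93], [-2.52, 2.52]. Speed limits (rad/s): [1.89, 1.89, 2.39, 2.39, 3.01, 3.01, 3.01].

## Interface

Orientations are given as [roll, pitch, yaw] about the fixed x, y, z axes, in that order (R = Rz(yaw) Ry(pitch) Rx(roll)).
In Python, from workcell import bot gives the robot as it stands.
- The arm moves only by the shell command python3 -m crank 'ROWS' [FORCE]. ROWS is a JSON object of lists of equal length, an entry for each row: "travel": the shift along the world's x, y, z in cm, a list of three; "turn": the turn, a rotation vector about the world's x, y, z in degrees, a list of three; "gripper": the closure, from 0 (fully open) to 1 (shut). A call has exactly 5 rows; each row is the pose to reach, as a shift and turn from the pose commanded when the call began; what a row does not reach only later rows make up. A row lasts 1/10 s, in which the tool goes at most 50 mm and 8.59 degrees, less where a joint would pass 70% of its speed; a pose out of reach is approached as far as the arm can. A call with a gripper value outside its range is refused whole. The fingers move at their own pace and stop on an object; FORCE is the grip in N (left out, the last holds). Time passes only in rows, so rows that repeat a pose let the fingers close, or fill a call up. It gives the time, the measured TCP pose, the force, the opening and the grip force at its end, in the units of the state.
- bot.observe(): the state, without advancing time (a new reading comes with each control period).
- bot.grab_frame(name): name is "scene" or "top"; returns a dict with "pixels" (384x512x3 uint8, red, green, blue), "fx", "fy", "cx", "cy" (pixels), "extrinsics" (4x4, takes a point from world to camera coordinates). Camera axes: x right, y down, z forward; pixel columns grow to the right and rows downward; lengths in m; the calibration is good to about 2 mm. A picture is of the moment at which its call begins. There is no depth.
- bot.job_done(): hands the job in; it is judged then, once.
The state is a dict: "clock": time; "qpos": joint angles; "qd": joint speeds; "joint_efforts": joint torques, N m; "position": TCP position; "tool_rot": TCP orientation; "force": force on the tool from outside, world axes, zero at the start; "moment": the same for the moment, N m; "grip_width": finger opening in m; "finger_force": force on a finger pad.
Only numpy, scipy, OpenCV 4.12 (cv2) and the standard library are available. Lean on these libraries where they do the work, as an engineer would, in place of code of your own. Each camera call takes 0.05 s, during which the arm holds its last target. There are 200 camera calls.

## Task

The small name-plate clamp has lost its spring. Pick up the loose tension spring, drop its bent hook into the hole in the tail of the swing jaw, then draw the spring out and set its round eye over the headed post, down under the head, so that when you let go the jaw pulls shut and holds the brass plate against the fence. Feel the hook in with light pressure, do not overstretch the spring, and leave the plate in its nest and the other things on the table where they are.

Things in the scene. Friction and masses are not known exactly. Their poses are not given: they have to be found in the camera images.
- clamp: Fixed L-shaped aluminium base, top 10 mm over the table. Origin on its underside, z up, x from fence to post. Covers (mm) x -100..120, y -15..70 and x -100..30, y -90..-15. Fence along y at x -85..-77, 20 high. Pivot screw of the swing jaw at x -25, y 0, top 24 high; thumb pin at x -24, y -53, 41 high. The fitted spring lies along x at y 45, its coils on the base.
- jaw_hinge (a joint): Angle (rad) of the dark steel swing jaw, a flat lever on a vertical pivot: 0 = nose on the plate (shut), positive = open; starts 0.10 to 0.28 open, turns with light friction (1 to 1.5 N at the tail). Its tail, on the spring's side, has the hole 45 mm from the pivot; drawing the tail toward the post shuts the jaw, then the tail stands still and the spring stretches.
- tail_hole (a point): Centre of the upper rim of the hole in the jaw's tail: plain vertical through hole, 6.2 mm diameter, 8 mm deep, rim 19 mm above the table. Moves with the jaw; with the jaw shut it is 124 mm from the post.
- post (a point): Axis of the fixed post, 18 mm above the table, at the eye's final height: 8 mm neck; flat head of 13 mm diameter from 22 to 25 mm above the table; flange of 17 mm from 10 to 13 mm. Axes as the clamp's.
- spring: Loose tension spring, 0.08 kg, 4 mm steel wire; coils 24 mm outside, x -38..38 mm, 119 mm overall. Origin under its middle, x along it from hook to eye, z up; its axis is 12 mm up. At x -52 the wire is bent straight down: the hook. Grip across the coils at an end (x -38..-16 or 16..38): these are close-wound and stiff. Starts lying in front of the clamp, hook to the robot's right.
- hook_tip (a point): Lowest point of the hook, a vertical 4 mm leg with a round tip: x -52, y 0, z 1 mm in the spring's frame; 8 mm of it is free below the crosswise wire.
- eye (a point): Centre of the eye, a level ring of 4 mm wire, 17 mm inside and 25 mm outside, 8 mm above the spring's underside, at x 52.5 mm in its frame when not stretched; it moves with the stretch.
- spring_stretch (a joint): Stretch of the spring (m): 0 = coils closed. It opens at about 4 N and takes 0.65 N more per mm: 16 N at 18 mm, where the eye is over the post; 12 N at 12 mm, settled behind the neck, so that hook and eye together then load the clamp with 24 N. Beyond 28 mm it is spoilt, and the clamp if all its contacts with the spring add up to over 60 N.
- swing_jaw: The swing jaw, a dark steel lever 8 mm thick, 11 to 19 mm above the table, with a round steel nose at one end and at the other a round 20 mm tail with the hole; origin on its pivot axis. Its tail bends if the spring loads it with more than 30 N, or the fingers with more than 8 N.
- name_plate: Loose brass name plate, 40 x 50 x 4 mm, 0.065 kg, lying in the nest between fence and jaw nose; origin under its middle.
- flat_pliers: Red-handled flat pliers lying on the table; leave alone.
- glue_bottle: Small white bottle with blue tip, 30 mm diameter, 90 mm tall, standing; leave alone.
- parts_dish: Small round dish, 76 mm; leave alone.
- tape_roll: Roll of tape lying flat, 78 mm; leave alone.
- hinged_tin: Small red tin box, 74 x 101 x 28 mm; leave alone.
Not all that is in view belongs to the job. What is shaped like the spring but purple is not meant.

How it is judged:
By the outcome, as a careful person would: the job done as asked, in the order asked, and still so for the second after the job is handed in, with the robot touching nothing.
It also fails if it takes over 45 s, if anything falls off the work surface, if the arm or the gripper's body presses on something with over 40 N, if the wrist force passes 120 N, or if a joint passes its speed limit or range.

## Working session

There is one attempt and no reset: what is moved stays moved. The work goes in short steps, Python scripts to look and compute and a shell command to move; the robot and the scene stay as the last step left them, time stands still between calls to the robot, and variables do not carry over. Pictures are saved under pics/ and viewed, at most 10 in all, crops included, and the job is handed in when it is done.

```bash
ls; mkdir -p pics
python3 - <<'E'
from workcell import bot
import cv2, pickle
d={}
for n in("scene","top"):
    f=bot.grab_frame(n); d[n]=f
    cv2.imwrite(f"pics/{n}0.png",cv2.resize(f["pixels"][:,:,::-1],(800,600),interpolation=cv2.INTER_CUBIC))
    print(n,f["fx"],f["fy"],f["cx"],f["cy"],f["extrinsics"])
pickle.dump(d,open("f0.pkl","wb"))
print(bot.observe())
E
```

```text
pics
scene 360.3934540842513 360.3934540842513 256.36733761096343 190.60284857104386 [[ 0.8636179  -0.50381423 -0.01831223 -0.45356763]
 [-0.36444641 -0.59879728 -0.71317644  0.24545275]
 [ 0.34834313  0.62258576 -0.70074534  0.83026116]
 [ 0.          0.          0.          1.        ]]
top 394.1956004413528 394.1956004413528 256.29291625887066 185.4102240883444 [[-0.01201487 -0.99991548  0.00496794  0.05858027]
 [-0.99821196  0.01170317 -0.05861672  0.51780171]
 [ 0.05855362 -0.00566333 -0.9982682   1.11444145]
 [ 0.          0.          0.          1.        ]]
{'clock': 0.1, 'qpos': array([-1.30117911,  0.52192612, -0.03630301,  1.59988521,  0.02118624,
        1.02106682, -0.11276557]), 'qd': array([-1.09138276e-03, -1.32841784e-03, -3.97646559e-05, -1.03687735e-03,
        1.41979875e-03,  1.49809602e-03, -1.98362202e-05]), 'joint_efforts': array([ 3.56866054e-03, -9.28482485e+01,  1.98426358e+00, -3.70530868e+01,
        1.82267575e-02,  5.26733769e-03, -2.79345016e-05]), 'position': array([0.20827444, 0.589006  , 0.23082473]), 'tool_rot': array([-3.14069354e+00,  6.00954947e-05,  2.80176936e+00]), 'force': array([ 0.28769874, -0.84764857,  0.22358819]), 'moment': array([0.04009675, 0.03196202, 0.03636481]), 'finger_force': 0.0, 'grip_width': 0.08522212610810105}
```

View pics/scene0.png

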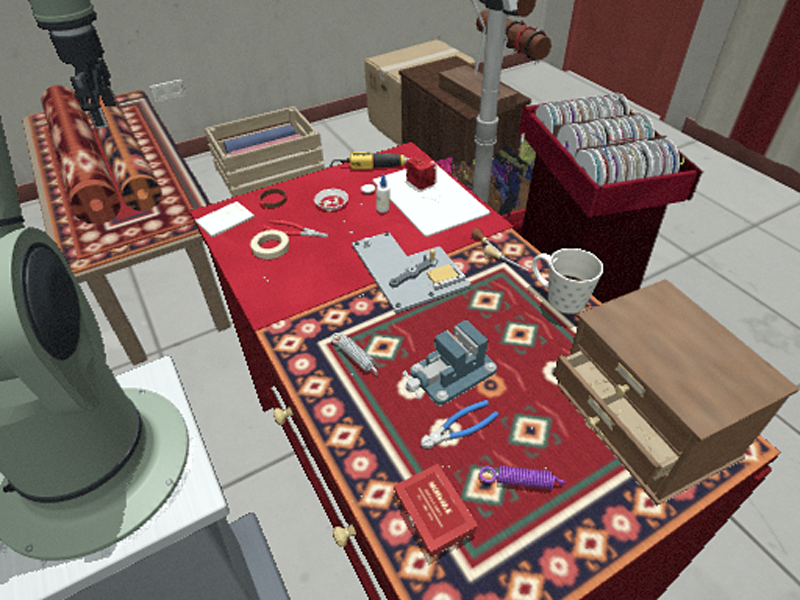

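View pics/top0.png

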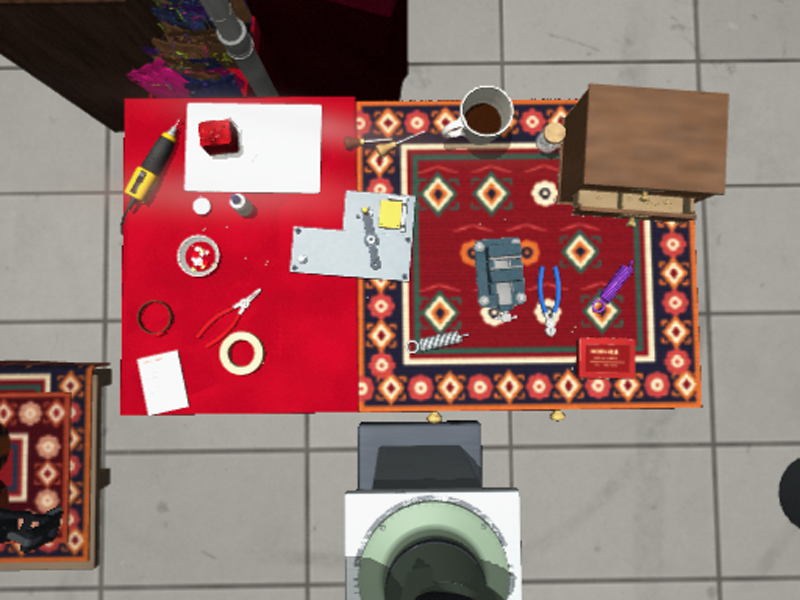

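The scene shows the clamp with its plate, the grey spring in front of it and the purple decoy on the right. In the top picture (800x600) the clamp is near (350,235), the post at (302,259), the jaw at (371,238), and the spring runs from its eye at (412,347) to its hook at (466,336).

```bash
cat > h.py <<'E'
import numpy as np, cv2
def P(f,w):
    w=np.atleast_2d(w); E=f["extrinsics"]; c=w@E[:3,:3].T+E[:3,3]
    return c[:,:2]/c[:,2:]*[f["fx"],f["fy"]]+[f["cx"],f["cy"]]
def ray(f,uv,z):
    E=f["extrinsics"];R=E[:3,:3];o=-R.T@E[:3,3]
    d=R.T@np.array([(uv[0]-f["cx"])/f["fx"],(uv[1]-f["cy"])/f["fy"],1]); return o+d*(z-o[2])/d[2]
def rect(f,x0,x1,y0,y1,z,s):
    "map at height z: row = (x1-x)*s, col=(y1-y)*s  (s px per m)"
    W,H=int((y1-y0)*s),int((x1-x0)*s)
    c,r=np.meshgrid(np.arange(W),np.arange(H))
    w=np.stack([x1-r/s,y1-c/s,np.full(c.shape,z)],-1).reshape(-1,3)
    uv=P(f,w).reshape(H,W,2).astype(np.float32)
    return cv2.remap(f["pixels"],uv[...,0],uv[...,1],cv2.INTER_CUBIC)[:,:,::-1]
E
python3 - <<'E'
import pickle,cv2
from h import *
d=pickle.load(open("f0.pkl","rb"))
im=rect(d["top"],.41,.70,-.12,.25,.015,2000).copy()
for k in range(8): cv2.putText(im,f"{.25-.05*k:.2f}",(k*100,10),0,.35,(255,255,255)); cv2.line(im,(k*100,0),(k*100,15),(0,255,0))
for k in range(6): cv2.putText(im,f"{.70-.05*k:.2f}",(0,k*100+5),0,.35,(255,255,255))
cv2.imwrite("pics/rect0.png",im)
a=rect(d["scene"],.41,.70,-.12,.25,.015,2000); cv2.imwrite("pics/rect1.png",a)
E
```

```text
(no output)
```

View pics/rect0.png

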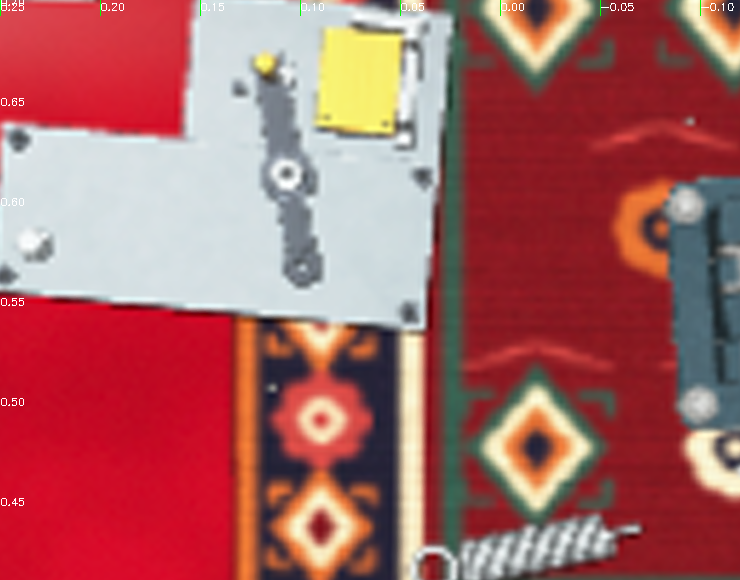

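View pics/rect1.png

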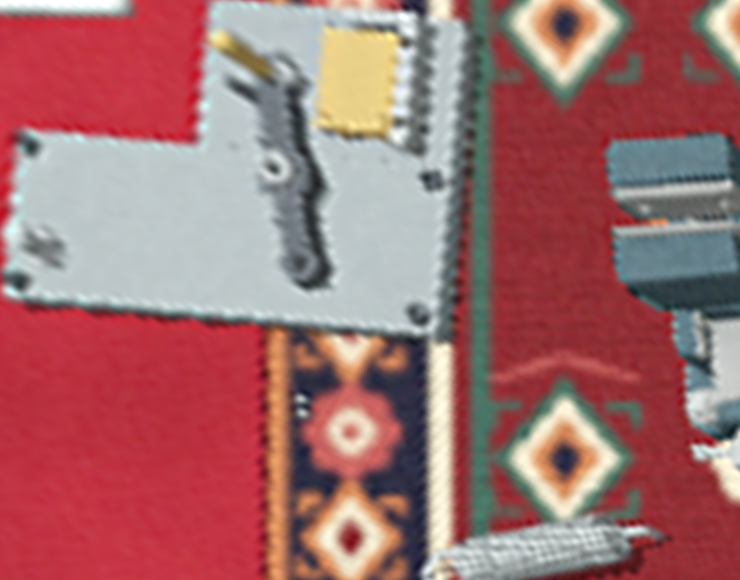

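The rectified maps (2 px/mm at z 15 mm) show these features:

| Feature | Top map px | Scene map px |
|---|---|---|
| tail hole | (302,268) | (303,268) |
| pivot | (287,173) | – |
| post | about (35,243) | – |
| spring eye | (434,562) | – |
| hook end | (637,530) | – |

Next I fit the clamp, jaw angle and spring to subpixel accuracy.

```bash
cat > fit.py <<'E'
import pickle
from h import *
from scipy.optimize import least_squares
from scipy.ndimage import map_coordinates
def Rz(a): return np.array([[np.cos(a),-np.sin(a)],[np.sin(a),np.cos(a)]])
def clampw(p,q): # clamp pts (mm,3) -> world
    q=np.atleast_2d(q)/1000.; return np.c_[q[:,:2]@Rz(p[2]).T+p[:2],q[:,2]]
C=np.array([(-100,70),(120,70),(120,-15),(30,-15),(30,-90),(-100,-90)],float)
def fitclamp(f,p,edges):
    g=cv2.GaussianBlur(f["pixels"].astype(float),(0,0),.6)
    for it in range(6):
        uv=[];S=[];N=[]
        for e in edges:
            a,b=C[e],C[(e+1)%6]; n=np.array([(b-a)[1],-(b-a)[0]])/np.linalg.norm(b-a)
            for t in np.linspace(.12,.88,25):
                m=a+t*(b-a); off=np.linspace(-8,8,65)
                q=np.c_[m+off[:,None]*n,np.full(65,10.)]
                px=P(f,clampw(p,q)); v=np.stack([map_coordinates(g[...,k],[px[:,1],px[:,0]],order=1) for k in range(3)],1)
                # white-vs-outside: use green+blue
                s=v[:,1]+v[:,2]; d=np.abs(np.gradient(s)); d[d<.5*d.max()]=0
                S.append((d*off).sum()/d.sum()); uv.append(m);N.append(n)
        S=np.array(S);uv=np.array(uv);N=np.array(N)
        J=np.c_[N,(N*np.c_[-uv[:,1],uv[:,0]]).sum(1)]
        w=np.abs(S-np.median(S))<4
        x=np.linalg.lstsq(J[w],S[w],rcond=None)[0]
        p=np.array([*(p[:2]+Rz(p[2])@x[:2]/1000),p[2]+x[2]])
    return p,np.std((S-J@x)[w])
if __name__=="__main__":
    d=pickle.load(open("f0.pkl","rb"))
    p0=np.array([.61,.135,np.radians(84.8)])
    f=d["top"]
    p0[:2]=ray(f,P(f,[.70-.173/2,.25-.287/2,.015])[0],.024)[:2]-Rz(p0[2])@[-.025,0]
    for n,ed in(("top",[0,1,2,3,5]),("scene",[1,2,3,4])):
        f=d[n];p,r=fitclamp(f,p0,ed); print(n,p[:2],np.degrees(p[2]),r)
        g=f["pixels"].astype(float).mean(2)
        # jaw: darkness inside tail disc vs ring
        best=[]
        for th in np.linspace(-.1,.45,111):
            h=Rz(-th)@[0,45]+[-25,0] ; h2=Rz(th)@[0,45]+[-25,0]
            for sgn,c in((-1,h),(1,h2)):
                rr=np.sqrt(np.linspace(.12,.9,8))*10; A=np.linspace(0,2*np.pi,40)[:,None]
                def m(r): 
                    q=np.stack([c[0]+r*np.cos(A),c[1]+r*np.sin(A),0*A*r+19],-1).reshape(-1,3)
                    px=P(f,clampw(p,q)); return map_coordinates(g,[px[:,1],px[:,0]],order=1).mean()
                best.append((m(rr)-m(np.array([12.5])),sgn*th,c))
        best.sort(key=lambda t:t[0]); b=best[0]; print("jaw",b[0],b[1],"hole world",clampw(p,[*b[2],19])*1000,"post",clampw(p,[99,45,18])*1000,"pivot",clampw(p,[-25,0,24])*1000)
    # spring, top
    f=d["top"]
    A=np.linspace(0,2*np.pi,60)
    for n,z in(("top",.009),("scene",.009)):
        f=d[n];g=f["pixels"].min(2).astype(float);B=[]
        for x in np.arange(.405,.435,.0005):
            for y in np.arange(.02,.05,.0005):
                v=lambda r: map_coordinates(g,P(f,np.c_[x+r*np.cos(A),y+r*np.sin(A),0*A+z]).T[::-1],order=1).mean()
                B.append((v(.0105)-.5*v(.005)-.5*v(.016),x,y))
        print(n,"eye",max(B))
    im=rect(d["top"],.39,.46,-.10,.06,.012,5000); cv2.imwrite("pics/spring.png",im[:,:800])
E
python3 fit.py
```

```text
top [0.61435837 0.13153468] 84.85850481135432 0.5318491877576439
jaw -63.36203836602027 0.27 hole world [[567.84714387  98.56724989  19.        ]] post [[578.4113813  234.16904778  18.        ]] pivot [[612.11798179 106.63526762  24.        ]]
scene [0.61284036 0.12946182] 84.38825944050828 0.9577093159469641
jaw -33.328522019735615 0.42500000000000004 hole world [[567.78105277  90.12506655  19.        ]] post [[577.73692832 232.38775877  18.        ]] pivot [[610.3956935  104.58163584  24.        ]]
top eye (np.float64(115.67207242693833), np.float64(0.41500000000000004), np.float64(0.033500000000000016))
scene eye (np.float64(54.562766882598105), np.float64(0.41500000000000004), np.float64(0.031500000000000014))
```

View pics/spring.png

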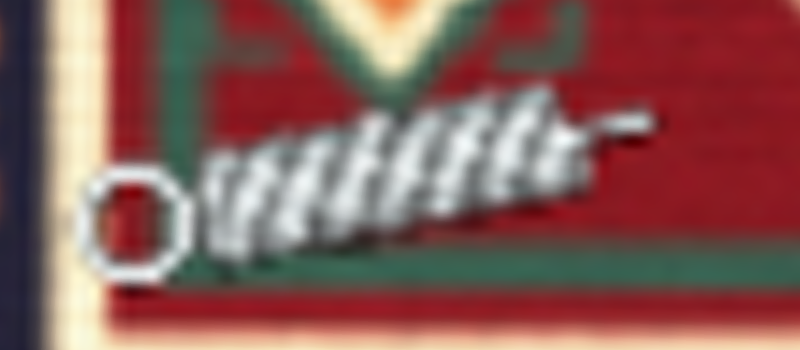

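The spring crop (5 px/mm) shows the eye at (135,224) and the hook at (643,122), so its yaw is about 101.4° and the grip point is about (0.420, 0.008). I move over there now.

```bash
python3 -m crank '{"travel":[[1.5,-4,0],[3,-8,0],[4.8,-13,0],[6.6,-18,0],[8.4,-23,0]],"turn":[[0,0,-5],[0,0,-10],[0,0,-15],[0,0,-20],[0,0,-25]],"gripper":[0,0,0,0,0]}' 60
python3 -m crank '{"travel":[[1.6,-4.5,-1],[3.2,-9,-2],[4.8,-13.5,-4],[6.4,-18,-6],[8,-22,-8]],"turn":[[0,0,-5],[0,0,-10],[0,0,-15],[0,0,-20],[0,0,-24]],"gripper":[0,0,0,0,0]}'
python3 -m crank '{"travel":[[1.6,-4.5,-1],[3.2,-9,-2],[4.8,-13.1,-4],[4.8,-13.1,-6],[4.8,-13.1,-6]],"turn":[[0,0,-4],[0,0,-8],[0,0,-10],[0,0,-10],[0,0,-10]],"gripper":[0,0,0.2,0.4,0.4]}'
```

```text
clock: 0.6
position: [0.2894, 0.3661, 0.2311]
tool_rot: [-3.141, -0.0, 2.362]
force: [1.0, 0.5, 0.9]
grip_width: 0.0856
finger_force: 0.0
clock: 1.1
position: [0.369, 0.1473, 0.1514]
tool_rot: [3.141, -0.0, 1.943]
force: [0.3, 0.2, 0.3]
grip_width: 0.0853
finger_force: 0.0
clock: 1.6
position: [0.4157, 0.0167, 0.0901]
tool_rot: [-3.138, 0.0, 1.769]
force: [-0.2, 1.0, 0.2]
grip_width: 0.0514
finger_force: 0.0
```

```bash
python3 -m crank '{"travel":[[0,0,-2],[0,0,-5],[0,0,-7.5],[0,0,-8.7],[0,0,-8.7]],"turn":[[0,0,0],[0,0,0],[0,0,0],[0,0,0],[0,0,0]],"gripper":[0.4,0.4,0.4,0.4,0.4]}'
python3 -m crank '{"travel":[[0,0,0],[0,0,0],[0,0,0],[0,0,0],[0,0,0]],"turn":[[0,0,0],[0,0,0],[0,0,0],[0,0,0],[0,0,0]],"gripper":[0.6,0.8,1,1,1]}' 80
```

```text
clock: 2.1
position: [0.4162, 0.0185, 0.0043]
tool_rot: [-3.14, -0.0, 1.773]
force: [-0.5, 0.4, 0.6]
grip_width: 0.0508
finger_force: 0.0
clock: 2.6
position: [0.4175, 0.0183, 0.0061]
tool_rot: [3.14, -0.0, 1.772]
force: [-2.7, 0.7, 18.0]
grip_width: 0.021
finger_force: 77.6
```

The arm lagged, so the grip landed about 10 mm too close to the eye. I open and regrip.

```bash
python3 -m crank '{"travel":[[0,0,0],[0,0,0],[0,0,0],[0,0,0],[0.1,-0.4,0]],"turn":[[0,0,0],[0,0,0],[0,0,0],[0,0,0],[0,0,0]],"gripper":[0.5,0.4,0.4,0.4,0.4]}' 80
python3 -m crank '{"travel":[[0.05,-0.2,0],[0.1,-0.5,0],[0.15,-0.6,0],[0.15,-0.6,0],[0.15,-0.6,0]],"turn":[[0,0,0],[0,0,0],[0,0,0],[0,0,0],[0,0,0]],"gripper":[0.4,0.4,0.4,0.4,0.4]}'
python3 - <<'E'
from workcell import bot
import cv2
from h import *
print(bot.observe()["position"],bot.observe()["tool_rot"],bot.observe()["grip_width"])
im=[]
for n in("scene","top"):
    f=bot.grab_frame(n); im.append(rect(f,.38,.47,-.10,.06,.010,4500))
cv2.imwrite("pics/regrip.png",np.vstack(im)[:600])
E
```

```text
clock: 3.1
position: [0.4177, 0.0142, 0.0048]
tool_rot: [-3.141, -0.0, 1.773]
force: [-0.9, -0.5, 0.5]
grip_width: 0.051
finger_force: 0.0
clock: 3.6
position: [0.4193, 0.008, 0.0047]
tool_rot: [3.142, -0.0, 1.772]
force: [0.6, -0.1, -0.5]
grip_width: 0.0511
finger_force: 0.0
[0.4193171  0.00801873 0.00471308] [ 3.14156969e+00 -3.97669995e-05  1.77192198e+00] 0.05105558224672447
```

View pics/regrip.png

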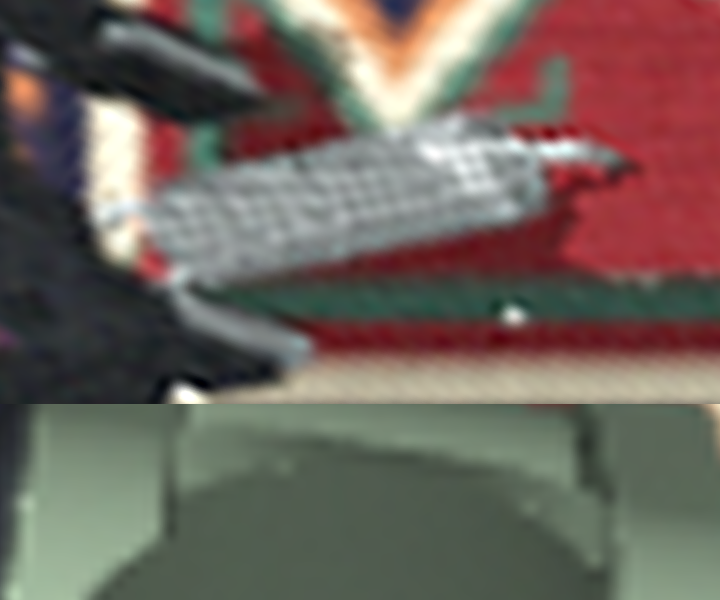

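The fingers straddle the coils at the eye end, and the hook is free at (628,165). Closing now.

```bash
python3 -m crank '{"travel":[[0,0,0],[0,0,0],[0,0,0.1],[0,0,0.15],[0,0,0.2]],"turn":[[0,0,0],[0,0,0],[0,0,0],[0,0,0],[0,0,0]],"gripper":[0.6,0.8,1,1,1]}' 60
python3 -m crank '{"travel":[[0,0,0.2],[0,0,0.2],[0,0,0.2],[0,0,0.2],[0,0,0.2]],"turn":[[0,0,0],[0,0,0],[0,0,0],[0,0,0],[0,0,0]],"gripper":[1,1,1,1,1]}' 90
```

```text
clock: 4.2
position: [0.4193, 0.008, 0.0067]
tool_rot: [-3.142, 0.0, 1.772]
force: [0.3, -0.2, -1.0]
grip_width: 0.0214
finger_force: 58.9
clock: 4.7
position: [0.4193, 0.008, 0.0087]
tool_rot: [-3.142, 0.0, 1.772]
force: [-0.3, -0.1, -1.4]
grip_width: 0.0207
finger_force: 92.6
```

```bash
python3 -m crank '{"travel":[[0,0,2],[1,1,4],[3,3,5.5],[5,5.5,5.5],[7.5,8,5.5]],"turn":[[0,0,0],[0,0,-4],[0,0,-8],[0,0,-12.4],[0,0,-16.4]],"gripper":[1,1,1,1,1]}'
python3 -m crank '{"travel":[[2,2.5,0],[4,5,0],[6,7.2,0],[8,8.9,0],[8,8.9,0]],"turn":[[2,0,0],[4,-0.3,0],[6,-0.5,0],[6,-0.5,0],[6,-0.5,0]],"gripper":[1,1,1,1,1]}'
python3 -m crank '{"travel":[[0,0,-1],[0,0,-2],[0,0,-2],[0,0,-2],[0,0,-2]],"turn":[[0,0,0],[0,0,0],[0,0,0],[0,0,0],[0,0,0]],"gripper":[1,1,1,1,1]}'
python3 - <<'E'
from workcell import bot
import cv2,pickle
from h import *
o=bot.observe();print(o["position"],o["tool_rot"],o["grip_width"])
im=[];d={"o":o}
for n in("scene","top"):
    f=bot.grab_frame(n); d[n]=f; im.append(rect(f,.53,.62,.04,.18,.019,5500)[:, :])
pickle.dump(d,open("f1.pkl","wb"))
cv2.imwrite("pics/hook1.png",np.hstack([cv2.resize(i,(400,300)) if 0 else i[:, 120:520] for i in im]))
E
```

```text
clock: 5.2
position: [0.4949, 0.0891, 0.0644]
tool_rot: [3.141, -0.001, 1.483]
force: [-0.9, 0.3, -1.2]
grip_width: 0.021
finger_force: 93.0
clock: 5.7
position: [0.576, 0.1793, 0.0635]
tool_rot: [3.141, -0.106, 1.488]
force: [-1.0, -0.4, -0.5]
grip_width: 0.021
finger_force: 92.9
clock: 6.2
position: [0.5743, 0.1767, 0.0439]
tool_rot: [-3.141, -0.105, 1.485]
force: [-0.3, -0.2, -0.7]
grip_width: 0.0214
finger_force: 92.9
[0.574291   0.17674468 0.04388722] [-3.14148958 -0.10504447  1.4854283 ] 0.021400675936719068
```

View pics/hook1.png

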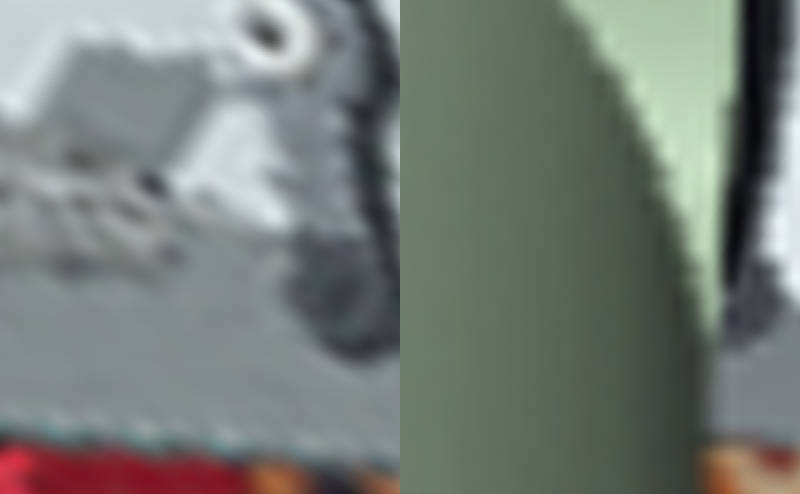

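The top camera is blocked by the arm. The scene crop shows the tail disc with its hole near (338,290), but not clearly the hook. I need a wider raw crop with the predicted hook marked.

```bash
cat > hk.py <<'E'
from h import *
from scipy.spatial.transform import Rotation as Rot
def hook(pos,rot,a=-.0792,b=-.0045):
    "hook tip from TCP: a along tool x (spring axis), b up (tool -z)"
    R=Rot.from_euler("xyz",rot).as_matrix(); return np.array(pos)+R@np.array([a,0,-b])
E
python3 - <<'E'
import pickle
from hk import *
d=pickle.load(open("f1.pkl","rb"));o=d["o"];f=d["scene"]
h=hook(o["position"],o["tool_rot"]); e=hook(o["position"],o["tool_rot"],.0253,.003)
print("hook pred",h,"eye",e)
pts=P(f,np.array([h,e,[.5678,.0986,.019],o["position"]]));print(pts)
c=pts[0]; u0,v0=int(c[0]-45),int(c[1]-40); s=8
im=cv2.resize(f["pixels"][v0:v0+74,u0:u0+99,::-1],None,fx=s,fy=s,interpolation=cv2.INTER_CUBIC)
for p,col in zip(pts,[(0,255,0),(255,0,0),(0,255,255),(255,0,255)]):
    q=((p-[u0,v0]+.5)*s).astype(int); cv2.drawMarker(im,tuple(int(i) for i in q),col,0,12,1)
print(u0,v0); cv2.imwrite("pics/hook2.png",im)
E
```

```text
hook pred [0.56761505 0.09873822 0.03110779] eye [0.57640979 0.20150017 0.04952342]
[[251.7494288  176.18183428]
 [237.67124563 151.86016639]
 [251.93681268 179.19224644]
 [240.95578926 157.80514912]]
206 136
```

View pics/hook2.png

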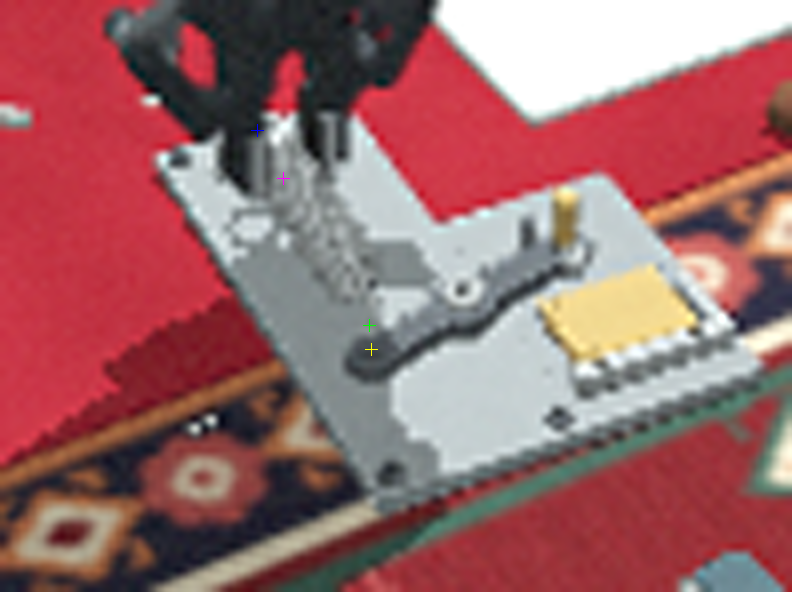

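The picture shows the spring held and tilted, its hook wire running to about (372,315), near the predicted tip at (369,324). The tail hole is just below at about (371,355), and the post is at (250,230). I refine both numerically against the earlier frames.

```bash
cat > ref.py <<'E'
import pickle
from hk import *
from scipy.ndimage import map_coordinates
d0=pickle.load(open("f0.pkl","rb"));d1=pickle.load(open("f1.pkl","rb"))
A=np.linspace(0,2*np.pi,48,endpoint=False)
def ringfit(f,c,z,rin,rout,sgn,span=.006,half=None):
    g=f["pixels"].astype(float).mean(2); B=[]
    a=A if half is None else A[np.cos(A-half)>-.3]
    for x in np.arange(-span,span,.0004):
        for y in np.arange(-span,span,.0004):
            m=lambda r: np.mean([map_coordinates(g,P(f,np.c_[c[0]+x+q*np.cos(a),c[1]+y+q*np.sin(a),0*a+z]).T[::-1],order=1).mean() for q in r])
            B.append((sgn*(m(rin)-m(rout)),c[0]+x,c[1]+y))
    B.sort(reverse=True);B=np.array(B[:15]);return B[:,1:].mean(0)*1000,B[0,0]
for n in("top","scene"):
    f=d0[n]
    print(n,"tail disc",ringfit(f,(.567,.098),.019,[.004,.006,.008],[.0118],-1))
    print(n,"post head",ringfit(f,(.578,.234),.025,[.001,.003,.005],[.0085],1))
    print(n,"pivot",ringfit(f,(.612,.1066),.024,[.001,.003],[.0095],1))
np.set_printoptions(linewidth=250)
o=d1["o"];h=hook(o["position"],o["tool_rot"])
for n in("top","scene"):
    c=P(d1[n],h)[0]; t=P(d1[n],[.5678,.0986,.019])[0]; u,v=c.round().astype(int)
    print(n,"hook px",c,"hole px",t,"origin",u-7,v-8)
    for k,d in(("now",d1),("before",d0)):
        print(k);print(d[n]["pixels"][v-8:v+9,u-7:u+8].mean(2).astype(int))
E
python3 ref.py
```

```text
top tail disc (array([565.45333333,  98.21333333]), np.float64(68.0315723840517))
top post head (array([578.61333333, 233.73333333]), np.float64(42.67181434166784))
top pivot (array([606.58666667, 105.53333333]), np.float64(63.19186608404166))
scene tail disc (array([561.98666667,  92.26666667]), np.float64(55.03446021060846))
scene post head (array([579.04, 232.56]), np.float64(58.66979983230763))
scene pivot (array([615.49333333, 100.89333333]), np.float64(44.338403354786806))
top hook px [239.75782557 167.93864947] hole px [239.96164739 168.30892775] origin 233 160
now
[[ 79  73 112 196 200 203 198  92  24  39 129 225 225 226 227]
 [ 79  74  85 146 199 202 198  85  24  46 134 226 225 225 226]
 [ 79  73  86 145 196 198 187  57  24  88 192 226 225 224 226]
 [ 79  74  68 107 190 193 177  44  22  92 196 226 224 225 225]
 [ 79  75  69  80 139 190 173  36  28 121 227 225 225 225 225]
 [ 79  75  68  68 116 186 169  31  39 129 225 227 226 226 225]
 [ 79  74  69  62  98 178 164  28  56 137 221 226 227 226 225]
 [ 79  74  68  62  72 131 159  34  64  76 137 226 226 226 225]
 [ 80  75  69  62
[... 3177 characters left out ...]
9 178]
 [196 197 198 195 195 194 195 196 198 198 198 203 198 165 142]
 [196 195 196 196 196 199 196 196 197 198 196 137 161 122 122]
 [197 196 196 197 195 196 198 197 202 200 164 118 123 123 120]
 [194 195 198 197 198 199 202 201 167 129 128 122 122 127 128]
 [197 198 199 201 198 165 135 138 121 125 121 122 125  87  50]
 [196 197 199 198 183 125 115  87 104 128 104 124  55  51  82]
 [197 197 198 196 137 124  84  70  91 129  84  56  62 112 203]
 [196 197 201 198  71 119 131 134 139 108  49  88 141 202 200]
 [197 195 198 197  75  53  68  72  69  60 113 200 198 198 197]
 [198 196 197 201 195  99  67  64  64 109 199 202 197 197 196]
 [201 198 197 198 199 193 137 201 200 198 200 198 196 195 195]]
```

The hole is near (0.5665, 0.099) and the hook sits about 2 mm too far in +x. I correct that and feel downward in small steps.

```bash
python3 -m crank '{"travel":[[-0.1,0,0],[-0.2,0,-0.3],[-0.2,0,-0.6],[-0.2,0,-0.8],[-0.2,0,-0.8]],"turn":[[0,0,0],[0,0,0],[0,0,0],[0,0,0],[0,0,0]],"gripper":[1,1,1,1,1]}'
python3 -m crank '{"travel":[[0,0,-0.1],[0,0,-0.2],[0,0,-0.3],[0,0,-0.3],[0,0,-0.3]],"turn":[[0,0,0],[0,0,0],[0,0,0],[0,0,0],[0,0,0]],"gripper":[1,1,1,1,1]}'
python3 -m crank '{"travel":[[0,0,-0.05],[0,0,-0.1],[0,0,-0.15],[0,0,-0.2],[0,0,-0.2]],"turn":[[0,0,0],[0,0,0],[0,0,0],[0,0,0],[0,0,0]],"gripper":[1,1,1,1,1]}'
python3 -c "
from workcell import bot;import numpy as np
from hk import *
o=bot.observe();print(o['force'],o['moment'],hook(o['position'],o['tool_rot']))"
```

```text
clock: 6.8
position: [0.5721, 0.1769, 0.0353]
tool_rot: [-3.141, -0.105, 1.486]
force: [0.2, 1.1, 0.1]
grip_width: 0.0209
finger_force: 92.9
clock: 7.3
position: [0.5723, 0.177, 0.0327]
tool_rot: [-3.141, -0.105, 1.486]
force: [-1.0, 0.2, -0.3]
grip_width: 0.021
finger_force: 92.9
clock: 7.8
position: [0.5723, 0.177, 0.0306]
tool_rot: [-3.141, -0.105, 1.486]
force: [-0.2, 0.4, -0.4]
grip_width: 0.0208
finger_force: 92.9
[-0.18542282  0.39932496 -0.37832359] [-0.10566647  0.03103035  0.03512285] [0.56560404 0.09895889 0.0178606 ]
```

```bash
for i in 1 2; do :; done; python3 -m crank '{"travel":[[0,0,-0.05],[0,0,-0.1],[0,0,-0.15],[0,0,-0.15],[0,0,-0.15]],"turn":[[0,0,0],[0,0,0],[0,0,0],[0,0,0],[0,0,0]],"gripper":[1,1,1,1,1]}'
python3 - <<'E'
from workcell import bot
import pickle
from hk import *
np.set_printoptions(linewidth=250,precision=4,suppress=True)
o=bot.observe();d={"o":o}
for n in("scene","top"): d[n]=bot.grab_frame(n)
pickle.dump(d,open("f2.pkl","wb"))
h=hook(o['position'],o['tool_rot']);print(o['force'],o['moment'],h)
print(P(d["scene"],h),P(d["scene"],[.5665,.099,.019]))
print(d["scene"]["pixels"][168:186,244:262].mean(2).astype(int))
t=d["top"];print(P(t,h),P(t,[.5665,.099,.019]));print(t["pixels"][162:176,234:248].mean(2).astype(int))
E
```

```text
clock: 8.3
position: [0.5723, 0.177, 0.0292]
tool_rot: [-3.141, -0.105, 1.486]
force: [0.1, -0.7, -1.8]
grip_width: 0.0209
finger_force: 92.9
[ 0.1483 -0.6792 -1.7805] [-0.1253 -0.0078 -0.0266] [0.5657 0.099  0.0165]
[[251.2726 179.9944]] [[251.4924 179.2686]]
[[114 157 145 184 155 128 176 140 135 136 136 136 134 132 135 159 210 210]
 [145 134 132 143 156 130 138 129 140 138 134 135 136 135 134 134 155 209]
 [126 140 157 146 171 131 139 147 134 133 136 136 136 132 135 126 142 210]
 [121 140 147 132 179 116 131 127 129 147 207 130 131 145 210 207 184 178]
 [117 124 129 152 138 167 161  94 127 191 209 206 206 207 205 171 143 189]
 [ 97  99 140 147 134 117 153  99 132 187 207 210 209 208 209 186 127 129]
 [130 119 148 140 162 133 151 120 156 211 209 209 211 208 175 146 141 139]
 [136 132 103 117 154 119 131 149 130 215 209 206 146 170 132 128 134 132]
 [138 133 108 112 135 135  91 160 110 162 213 173 124 133 125 132 136 144]
 [135 137 133 105 128 138 145 201 139 107 110 133 131 126 134 132  79  63]
 [138 138 136 137 136 136 112 112 156  75  81 135 134 135  94  57  55  96]
 [137 135 137 
[... 682 characters left out ...]
7  79 141 196 187  82  23  65 159 226 226 226 225]
 [ 73  66  69 120 193 180  53  23  91 194 227 226 226 225]
 [ 73  67  61 100 185 173  42  22 114 222 226 226 226 225]
 [ 74  67  61  74 135 170  29  32  73 147 226 227 226 225]
 [ 74  67  62  72 129 164  29  44  69 124 226 227 226 225]
 [ 73  68  62  59 100 156  28  54  70 122 221 221 221 225]
 [ 73  68  62  55  94 156  47  71  73  87 126 126 154 220]
 [ 74  68  62  57  92 156  67  74  77 108 126 126 126 126]
 [ 74  68  62  56  80 131  91  94 126 126 128 128 127 128]
 [ 74  68  64  57  61  99 127 128 127 126 127 128 128 128]
 [ 74  68  64  57  59  96 128 128 127 127 127 127 127 128]
 [ 75  67  64  56  57  91 128 128 128 127 127 127 127 128]]
```

The hook now overlaps the hole in the scene view at about (252,180), and there is still no contact force. I continue down.

```bash
python3 -m crank '{"travel":[[0,0,-0.05],[0,0,-0.1],[0,0,-0.15],[0,0,-0.2],[0,0,-0.2]],"turn":[[0,0,0],[0,0,0],[0,0,0],[0,0,0],[0,0,0]],"gripper":[1,1,1,1,1]}'
cat > st.py <<'E'
from workcell import bot
from hk import *
np.set_printoptions(linewidth=250,precision=4,suppress=True)
o=bot.observe();h=hook(o['position'],o['tool_rot']);print(o['force'],o['moment'],h)
s=bot.grab_frame("scene");print(P(s,h),P(s,[.5665,.099,.019]))
print(s["pixels"][172:186,244:262].mean(2).astype(int))
E
python3 st.py
```

```text
clock: 8.9
position: [0.5722, 0.177, 0.0272]
tool_rot: [-3.141, -0.105, 1.486]
force: [0.7, -0.1, 0.2]
grip_width: 0.0211
finger_force: 92.9
[ 0.7295 -0.0591  0.1857] [-0.0882 -0.0078 -0.0101] [0.5656 0.099  0.0144]
[[251.2762 180.5209]] [[251.4924 179.2686]]
[[124 134 167 156 125 141 132 106 135 210 210 203 209 208 206 169 144 189]
 [123 138 135 139 151 124 158 118 128 187 209 210 207 209 207 187 129 133]
 [132 110 137 142 132 169 150 106 141 211 208 210 208 207 176 147 142 141]
 [136 102 127 111 139 171 153 138 135 216 211 206 144 169 132 129 134 133]
 [138 133 115 110 135 148 135 167 131 161 212 176 124 132 129 132 136 144]
 [137 138 132 110 120 118 122 172 121 107 110 134 130 130 133 133  78  65]
 [137 135 135 137 139 134 107 124 158  75  83 133 132 134  91  58  55  98]
 [139 134 138 139 139 123  84  98 141  73  86 114 132  60  56  87 123 211]
 [137 134 138 138 138  93  81  78 108  67  85  95  63  60 120 211 206 210]
 [135 137 137 141 137  69  84  85  87  89  82  56  95 149 210 209 206 206]
 [138 134 138 137 139  85  57  64  60  60  64 115 212 207 208 207 205 206]
 [143 138 136 137 138 136 112  81  78  75 123 210 210 208 206 205 203 205]
 [126 138 136 138 137 136 136 135 133 147 211 211 207 205 206 204 205 206]
 [ 93 139 138 138 136 135 137 139 136 151 212 209 207 203 204 203 202 204]]
```

```bash
python3 -m crank '{"travel":[[0,0,-0.05],[0,0,-0.1],[0,0,-0.15],[0,0,-0.2],[0,0,-0.2]],"turn":[[0,0,0],[0,0,0],[0,0,0],[0,0,0],[0,0,0]],"gripper":[1,1,1,1,1]}'
python3 st.py
```

```text
clock: 9.45
position: [0.5723, 0.177, 0.0252]
tool_rot: [-3.141, -0.105, 1.486]
force: [1.0, 1.0, -1.0]
grip_width: 0.021
finger_force: 92.9
[ 1.0137  0.9817 -0.9523] [-0.0676 -0.0258 -0.0029] [0.5656 0.099  0.0124]
[[251.2984 180.9923]] [[251.4924 179.2686]]
[[127 141 145 124 185 151 131 128 143 211 209 205 209 208 205 171 142 189]
 [121 125 118 150 144 176 162  92 131 193 210 208 206 208 208 188 128 133]
 [133 120 147 151 142 124 153  74 132 188 209 210 209 208 176 146 139 141]
 [136 115 124 128 153 133 149 122 145 213 211 203 148 169 132 128 132 134]
 [136 131  94 109 149 120 138 174 109 163 212 178 128 132 129 128 134 146]
 [136 135  94 112 135 140 112 167  84 108 112 132 130 129 135 135  81  62]
 [137 136 132 135 126 137 110 118 115  79  84 132 132 133  93  53  51  94]
 [135 139 140 138 135 124  81  97 163  76  84 115 132  58  58  86 124 210]
 [136 136 138 139 137  91  79  77 109  65  88  94  60  58 118 212 208 210]
 [135 134 137 137 135  72  82  85  83  83  82  50  96 146 211 211 207 205]
 [138 136 140 139 135  89  61  66  67  63  61 120 211 209 208 207 205 206]
 [142 134 135 137 139 135 116  74  73  77 123 210 212 207 205 205 201 206]
 [130 135 135 135 136 138 139 135 134 149 213 210 206 207 206 205 203 204]
 [ 93 139 139 136 138 136 136 136 137 134 158 210 206 204 205 205 205 207]]
```

The visible part of the leg keeps ending at the rim (row 180) while the tool goes down freely, so the hook is in the hole. I draw the tail toward the post and check that it moves.

```bash
python3 -m crank '{"travel":[[0,0.2,0],[0,0.4,0],[0,0.6,0],[0,0.8,0],[0,0.8,0]],"turn":[[0,0,0],[0,0,0],[0,0,0],[0,0,0],[0,0,0]],"gripper":[1,1,1,1,1]}'
python3 st.py
```

```text
clock: 10.0
position: [0.5722, 0.1854, 0.0252]
tool_rot: [-3.141, -0.105, 1.486]
force: [-0.4, 0.1, -1.4]
grip_width: 0.0207
finger_force: 92.9
[-0.378   0.1466 -1.3626] [-0.193   0.0006  0.005 ] [0.5656 0.1074 0.0124]
[[249.9092 179.3651]] [[251.4924 179.2686]]
[[134 146 149 138 134 142 112 155 210 204 204 207 206 207 208 207 138 183]
 [126 131 142 167 103 154 130 152 212 207 205 209 210 210 208 174 129 130]
 [123 131 126 155 162 151 103 131 215 210 210 209 173 175 139 135 130 141]
 [135 130 103 135 164 145 138 135 161 212 181 174 129 135 128 131 131 134]
 [134 112 111 122 111 123 166 119 107 106 137 134 129 130 137 146 130  72]
 [133 140 135 134 119  94 160 100  74  82 131 127 130 134  89  63  55  53]
 [137 137 138 135  96  88 114  97  82 137 139 133  74  63  54  70  97 133]
 [137 138 138 136  73  87  86  91  91 142  77  66  58  84 109 210 208 208]
 [136 135 137 136  55  79  89  90  85  89  69  96 148 210 207 209 206 208]
 [140 137 137 137  85  61  63  66  54  85 178 211 208 209 207 206 204 202]
 [140 137 138 141 131 117  97  98 120 211 206 207 205 206 205 204 206 204]
 [141 136 136 137 139 136 135 132 149 211 207 206 205 205 205 205 203 206]
 [131 137 140 142 136 136 138 132 147 210 205 204 205 206 206 204 205 204]
 [ 93 140 139 135 137 136 139 131 152 213 208 204 205 205 205 203 205 204]]
```

The tail followed, so the hook holds. I keep drawing and watch the force.

```bash
python3 -m crank '{"travel":[[0,0.3,0],[0.05,0.6,0],[0.1,0.9,0],[0.1,1.1,0],[0.1,1.1,0]],"turn":[[0,0,0],[0,0,0],[0,0,0],[0,0,0],[0,0,0]],"gripper":[1,1,1,1,1]}'
python3 -m crank '{"travel":[[0.05,0.2,0],[0.1,0.4,0],[0.1,0.6,0],[0.1,0.6,0],[0.1,0.6,0]],"turn":[[0,0,0],[0,0,0],[0,0,0],[0,0,0],[0,0,0]],"gripper":[1,1,1,1,1]}'
```

```text
clock: 10.55
position: [0.5733, 0.1956, 0.0251]
tool_rot: [-3.141, -0.104, 1.486]
force: [-0.1, -6.3, -1.0]
grip_width: 0.0209
finger_force: 93.1
clock: 11.05
position: [0.574, 0.2006, 0.025]
tool_rot: [-3.141, -0.103, 1.485]
force: [-1.6, -9.6, 1.9]
grip_width: 0.0213
finger_force: 93.3
```

The force slope matches the spring law at about 8.6 mm of stretch. I raise the eye a little, tilting about the hook, then go out over the post.

```bash
python3 -m crank '{"travel":[[0,0,0.15],[0,0,0.3],[0,0,0.4],[0,0,0.4],[0,0,0.4]],"turn":[[1,0,0],[2,-0.2,0],[2.5,-0.2,0],[2.5,-0.2,0],[2.5,-0.2,0]],"gripper":[1,1,1,1,1]}'
python3 -m crank '{"travel":[[0.05,0.2,0],[0.1,0.4,0],[0.15,0.6,0],[0.15,0.8,0],[0.15,0.8,0]],"turn":[[0,0,0],[0,0,0],[0,0,0],[0,0,0],[0,0,0]],"gripper":[1,1,1,1,1]}'
python3 - <<'E'
from workcell import bot
import pickle
from hk import *
o=bot.observe();f=bot.grab_frame("scene");t=bot.grab_frame("top");pickle.dump({"o":o,"scene":f,"top":t},open("f3.pkl","wb"))
e=hook(o['position'],o['tool_rot'],.0253,.0025);print(o['force'],o['position'],"eye",e)
pts=P(f,np.array([e,[.5785,.2338,.025],[.5785,.2338,.010]]));print(pts)
u0,v0,s=200,120,9
im=cv2.resize(f["pixels"][v0:v0+64,u0:u0+84,::-1],None,fx=s,fy=s,interpolation=cv2.INTER_CUBIC)
for p,c in zip(pts,[(0,255,0),(0,255,255),(255,0,0)]): cv2.drawMarker(im,tuple(int(i) for i in (p-[u0,v0]+.5)*s),c,0,8,1)
cv2.imwrite("pics/eye.png",im)
E
```

```text
clock: 11.55
position: [0.5741, 0.2004, 0.029]
tool_rot: [-3.14, -0.147, 1.484]
force: [-1.7, -10.1, -0.5]
grip_width: 0.0211
finger_force: 93.2
clock: 12.05
position: [0.5752, 0.2078, 0.0287]
tool_rot: [-3.14, -0.146, 1.484]
force: [-4.8, -13.8, 2.3]
grip_width: 0.0206
finger_force: 93.6
[ -4.77097537 -13.84449354   2.33327407] [0.57519547 0.20783631 0.02873616] eye [0.57733675 0.23241023 0.03489061]
[[233.6162853  150.23124429]
 [233.92803439 152.31822634]
 [234.21415665 155.95632466]]
```

View pics/eye.png

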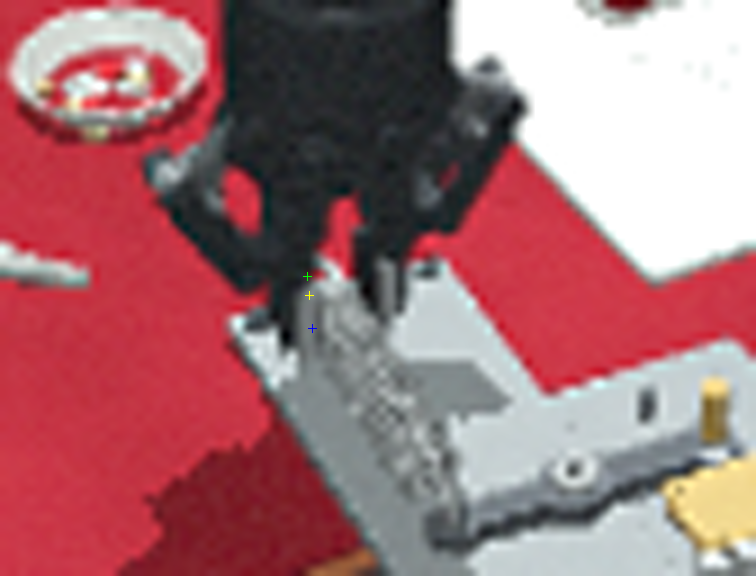

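The jaw is shut with the hook in its tail at (445,520), and the fingers hide the post. From the numbers the eye is about 1.4 mm short in y and 1.2 mm in x, with a slight sideways load, so I correct with a small yaw.

```bash
python3 -m crank '{"travel":[[0.05,0.05,0.05],[0.1,0.1,0.1],[0.1,0.16,0.1],[0.1,0.16,0.1],[0.1,0.16,0.1]],"turn":[[0,0,-0.5],[0,0,-1],[0,0,-1],[0,0,-1],[0,0,-1]],"gripper":[1,1,1,1,1]}'
python3 -c "
from workcell import bot
from hk import *
o=bot.observe();print(o['force'],o['moment'],o['position'],hook(o['position'],o['tool_rot'],.0253,.0025))"
```

```text
clock: 12.65
position: [0.5764, 0.2089, 0.0297]
tool_rot: [-3.14, -0.146, 1.466]
force: [-3.4, -15.3, -0.1]
grip_width: 0.0211
finger_force: 93.3
[ -3.37375567 -15.31334264  -0.12584506] [-3.89795152  0.63446626 -0.12974008] [0.57644453 0.20893722 0.02967568] [0.57901895 0.23347173 0.03582142]
```

```bash
python3 -m crank '{"travel":[[0,0,-0.15],[0,0,-0.3],[0,0,-0.45],[0,0,-0.6],[0,0,-0.6]],"turn":[[-0.8,0.1,0],[-1.6,0.1,0],[-2.4,0.2,0],[-3.2,0.3,0],[-3.2,0.3,0]],"gripper":[1,1,1,1,1]}'
python3 -m crank '{"travel":[[0,0,-0.1],[0,0,-0.2],[0,0,-0.2],[0,0,-0.2],[0,0,-0.2]],"turn":[[-0.5,0,0],[-1,0.1,0],[-1,0.1,0],[-1,0.1,0],[-1,0.1,0]],"gripper":[1,1,1,1,1]}'
python3 -c "
from workcell import bot
from hk import *
o=bot.observe();print(o['force'],o['moment'],o['position'],hook(o['position'],o['tool_rot'],.0253,.0025))"
```

```text
clock: 13.15
position: [0.5763, 0.2095, 0.0237]
tool_rot: [-3.141, -0.089, 1.467]
force: [-2.2, -15.2, 2.1]
grip_width: 0.0207
finger_force: 93.5
clock: 13.65
position: [0.5764, 0.209, 0.0219]
tool_rot: [-3.141, -0.072, 1.467]
force: [-3.3, -15.5, 2.9]
grip_width: 0.0212
finger_force: 93.5
[ -3.34773812 -15.52751249   2.87202981] [-3.76388262  0.65465676 -0.10200502] [0.57644023 0.20901247 0.02190831] [0.57904728 0.2339309  0.02622282]
```

```bash
python3 -m crank '{"travel":[[0,0,-0.05],[0,0,-0.1],[0,0,-0.15],[0,0,-0.2],[0,0,-0.2]],"turn":[[-0.3,0,0],[-0.6,0,0],[-0.9,0,0],[-1.2,0.1,0],[-1.2,0.1,0]],"gripper":[1,1,1,1,1]}'
python3 -c "
from workcell import bot
from hk import *
o=bot.observe();print(o['force'],o['moment'],o['position'],hook(o['position'],o['tool_rot'],.0253,.0025))"
```

```text
clock: 14.15
position: [0.5764, 0.2092, 0.0199]
tool_rot: [-3.141, -0.051, 1.467]
force: [-2.4, -14.7, 2.9]
grip_width: 0.0206
finger_force: 93.5
[ -2.40323487 -14.65009818   2.85464243] [-3.81258208  0.60459064 -0.180448  ] [0.57643418 0.20922154 0.01990903] [0.5790419  0.2342259  0.02369341]
```

```bash
python3 -m crank '{"travel":[[0,0,-0.05],[0,0,-0.1],[0,0,-0.15],[0,0,-0.2],[0,0,-0.2]],"turn":[[-0.3,0,0],[-0.6,0,0],[-0.9,0,0],[-1.2,0.1,0],[-1.2,0.1,0]],"gripper":[1,1,1,1,1]}'
python3 -c "
from workcell import bot
from hk import *
o=bot.observe();print(o['force'],o['moment'],o['position'],hook(o['position'],o['tool_rot'],.0253,.0025))
f=bot.grab_frame('scene');print(P(f,[[.5785,.2338,.025]]));print(f['pixels'][144:160,224:244].mean(2).astype(int))"
```

```text
clock: 14.65
position: [0.5764, 0.2092, 0.018]
tool_rot: [-3.142, -0.03, 1.467]
force: [-2.9, -14.8, 3.9]
grip_width: 0.021
finger_force: 93.5
[ -2.90019419 -14.77505809   3.87085288] [-3.72350212  0.64260977 -0.0787197 ] [0.57641535 0.20923595 0.01795364] [0.57902651 0.23431442 0.0212082 ]
[[233.92803439 152.31822634]]
[[ 80 109 110 105  70  38  38  43  40  42  37  60 110 111 106  77  41  33
   42  36]
 [ 55  82 110 109  74  34  36  32  38  36  36  72 110 108 103  64  43  37
   37  41]
 [ 35  49  83  96  61  39  36  28  36  37  39  70 110 107 107 107  32  41
   40  39]
 [ 40  41  46  59  45  45  49  38  40  30  40  72 105 104 106  50  30  40
   35  31]
 [ 42  35  42  43  57  46  51  33  37  40  55 110 107 109 108  40  37  32
   37  40]
 [ 41  42  35  36  40  37  44  44  40  35  59 110 110 112 108  44  41  35
   31  24]
 [ 29  39  41  32  40  36  33  36  33  38  57 107 110 110 110  37  32  75
  172  91]
 [ 66  38  35  44  38  37  37  39  40  40  83 182 138 105 163 101  30  49
  118 102]
 [103  44  36  34  41  56  40  41  36  39 106 200 187 190 209  79  23  45
  112 101]
 [106  99  54  78  92  66  36  39  45  93 145 141 137 149 188  70  24  43
  110 101]
 [107 103  97  89 108  82  28  38  52 110 126  90 125 139 159 136  11  34
   95 122]
 [103 154 230 130  84  62  35  36  44 109 125  93 139 136 139 143  74  30
   92 125]
 [106 133 217  91  74  61  27  30  45 102 127  91 140 158 130 139 125  71
   89 123]
 [107  99 129 212 208 205  19  27  49 104 126  91 160 163 142 149 114 114
   82 136]
 [101  70  84 156 211 205 128  28  41  92 126 129 198 134 167 153 142 136
  131 144]
 [110 104  67 129 222 209 205 128  32  85 125 104 136 145 118 173 176 128
  130 112]]
```

```bash
python3 -m crank '{"travel":[[0,0,-0.05],[0,0,-0.1],[0,0,-0.15],[0,0,-0.2],[0,0,-0.2]],"turn":[[-0.6,0,0],[-1.2,0.1,0],[-1.7,0.1,0],[-1.7,0.1,0],[-1.7,0.1,0]],"gripper":[1,1,1,1,1]}'
python3 -c "
from workcell import bot
from hk import *
o=bot.observe();print(o['force'],o['moment'],o['position'],o['tool_rot'],hook(o['position'],o['tool_rot'],.0253,.0025))"
```

```text
clock: 15.2
position: [0.5763, 0.2091, 0.0159]
tool_rot: [3.14, -0.0, 1.467]
force: [-2.0, -13.9, 1.9]
grip_width: 0.0208
finger_force: 93.2
[ -2.01184671 -13.89998685   1.89179105] [-3.5251842   0.54983917 -0.05991776] [0.57630058 0.20911329 0.01585369] [ 3.14049419e+00 -1.13990435e-04  1.46701629e+00] [0.57891874 0.23427717 0.01835657]
```

Level now with low vertical force, so the eye should be under the head. I test by easing back: if it is caught on the neck, the pull on the tool drops to zero within about 5–6 mm.

```bash
python3 -m crank '{"travel":[[0,-0.1,0],[-0.02,-0.2,0],[-0.04,-0.3,0],[-0.04,-0.4,0],[-0.04,-0.4,0]],"turn":[[0,0,0],[0,0,0],[0,0,0],[0,0,0],[0,0,0]],"gripper":[1,1,1,1,1]}'
python3 -m crank '{"travel":[[0,-0.05,0],[0,-0.1,0],[0,-0.1,0],[0,-0.1,0],[0,-0.1,0]],"turn":[[0,0,0],[0,0,0],[0,0,0],[0,0,0],[0,0,0]],"gripper":[1,1,1,1,1]}'
```

```text
clock: 15.7
position: [0.576, 0.2053, 0.016]
tool_rot: [3.14, -0.001, 1.467]
force: [-2.2, -13.1, 1.9]
grip_width: 0.0209
finger_force: 93.2
clock: 16.2
position: [0.576, 0.2047, 0.016]
tool_rot: [3.14, -0.001, 1.467]
force: [-2.4, -12.3, 2.6]
grip_width: 0.021
finger_force: 93.2
```

```bash
python3 -m crank '{"travel":[[0,-0.05,0],[0,-0.1,0],[0,-0.1,0],[0,-0.1,0],[0,-0.1,0]],"turn":[[0,0,0],[0,0,0],[0,0,0],[0,0,0],[0,0,0]],"gripper":[1,1,1,1,1]}'
python3 -m crank '{"travel":[[0,-0.05,0],[0,-0.05,0],[0,-0.05,0],[0,-0.05,0],[0,-0.05,0]],"turn":[[0,0,0],[0,0,0],[0,0,0],[0,0,0],[0,0,0]],"gripper":[1,1,1,1,1]}'
```

```text
clock: 16.7
position: [0.5759, 0.2043, 0.016]
tool_rot: [3.14, -0.002, 1.467]
force: [-2.5, -9.2, 1.7]
grip_width: 0.0208
finger_force: 93.2
clock: 17.2
position: [0.576, 0.2042, 0.0161]
tool_rot: [3.14, -0.002, 1.468]
force: [-2.0, -7.2, 1.4]
grip_width: 0.0205
finger_force: 93.2
```

It stops after 4.9 mm and the load transfers, so the eye is on the neck. I unload the rest and release.

```bash
python3 -m crank '{"travel":[[0,-0.05,0],[0,-0.1,0],[0,-0.15,0],[-0.03,-0.15,0],[-0.03,-0.15,0]],"turn":[[0,0,0],[0,0,0],[0,0,0],[0,0,0],[0,0,0]],"gripper":[1,1,1,1,1]}'
python3 -m crank '{"travel":[[0,0,0],[0,0,0],[0,0,0],[0,0,0],[0,0,0]],"turn":[[0,0,0],[0,0,0],[0,0,0],[0,0,0],[0,0,0]],"gripper":[0.7,0.55,0.45,0.4,0.4]}'
```

```text
clock: 17.7
position: [0.5759, 0.2039, 0.0162]
tool_rot: [3.14, -0.004, 1.469]
force: [-3.0, 0.1, -2.3]
grip_width: 0.0209
finger_force: 92.8
clock: 18.2
position: [0.5762, 0.2037, 0.0163]
tool_rot: [3.139, -0.004, 1.468]
force: [0.5, 0.7, -0.3]
grip_width: 0.0513
finger_force: 0.0
```

```bash
python3 -m crank '{"travel":[[0,0,1],[0,0,3],[0,0,6],[0,0,10],[0,0,14]],"turn":[[0,0,0],[0,0,0],[0,0,0],[0,0,0],[0,0,0]],"gripper":[0.4,0.4,0.4,0.4,0.4]}'
python3 -m crank '{"travel":[[-2,3,1],[-5,6,2],[-8,10,2],[-10,14,2],[-12,18,2]],"turn":[[0,0,0],[0,0,5],[0,0,10],[0,0,15],[0,0,20]],"gripper":[0.4,0.4,0.4,0.4,0.4]}'
python3 -m crank '{"travel":[[-3,4,0],[-6,8,0],[-7,11,0],[-7,11,0],[-7,11,0]],"turn":[[0,0,5],[0,0,10],[0,0,15],[0,0,15],[0,0,15]],"gripper":[0.4,0.4,0.4,0.4,0.4]}'
python3 - <<'E'
from workcell import bot
from h import *
a=[]
for n in("top","scene"):
    f=bot.grab_frame(n); a.append(rect(f,.53,.69,.03,.26,.018,2600 if 0 else 3200)[:, :])
    a[-1]=cv2.resize(a[-1],(425,296))
cv2.imwrite("pics/final.png",cv2.resize(np.vstack(a),(800,0) if 0 else (425*1,592)))
print(bot.observe()["position"])
E
```

```text
clock: 18.7
position: [0.5758, 0.2033, 0.1583]
tool_rot: [3.139, -0.003, 1.468]
force: [-0.0, 1.0, -0.1]
grip_width: 0.0515
finger_force: 0.0
clock: 19.2
position: [0.4549, 0.3852, 0.1774]
tool_rot: [3.139, -0.004, 1.821]
force: [1.1, 1.1, 0.1]
grip_width: 0.0515
finger_force: 0.0
clock: 19.7
position: [0.3859, 0.4937, 0.1767]
tool_rot: [3.139, -0.003, 2.08]
force: [-0.4, -0.2, 0.1]
grip_width: 0.0511
finger_force: 0.0
[0.38689412 0.49257011 0.17667543]
```

View pics/final.png

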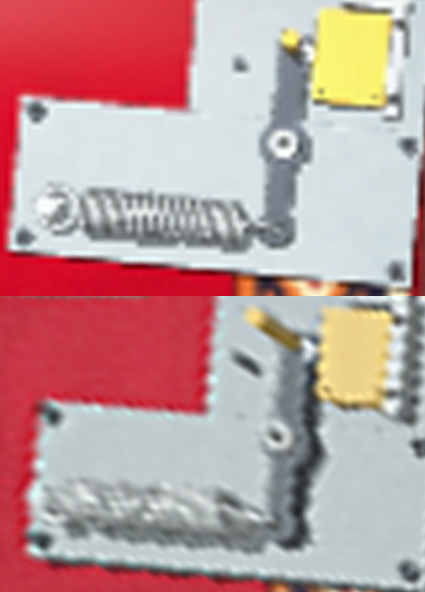

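The final view shows the spring stretched between the tail hole (275,232) and the post, with the eye round the head at (58,208). The jaw is shut with its nose against the plate, and the robot is clear. I hand it in.

```bash
python3 -c "
from workcell import bot
print(bot.job_done())"
```

```text
the job is handed in; nothing more can be done
None
```

The job is handed in at about 20 s: the hook is in the tail hole, the eye is under the post head, and the jaw holds the plate shut in the last picture. The hand-in gave no verdict.

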